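Sort hollow from solid brass rollers by weight

TASK

The three capped brass rollers on the wooden board look alike, but some are hollow tube and some are solid bar: lift each one to feel its weight, then stand the hollow ones in the blue tray and the solid ones in the orange tray. Keep every roller upright, lower each all the way down onto the tray floor rather than dropping it, and leave the bottle, the pot and the screwdriver where they are.

Things in the scene. Friction and masses are not known exactly. Their poses are not given: they have to be found in the camera images.
- roller_a: one of three capped metal rollers that look exactly alike: brass cylinder 40 mm in diameter and 70 mm tall with grey steel end caps, standing upright on the wooden board at the start, the order being different each time. Each may be hollow (200 to 300 g) or solid (640 to 800 g); only its weight tells. Origin at the centre of its underside, z up along its axis
- roller_b: one of three capped metal rollers that look exactly alike: brass cylinder 40 mm in diameter and 70 mm tall with grey steel end caps, standing upright on the wooden board at the start, the order being different each time. Each may be hollow (200 to 300 g) or solid (640 to 800 g); only its weight tells. Origin at the centre of its underside, z up along its axis
- roller_c: one of three capped metal rollers that look exactly alike: brass cylinder 40 mm in diameter and 70 mm tall with grey steel end caps, standing upright on the wooden board at the start, the order being different each time. Each may be hollow (200 to 300 g) or solid (640 to 800 g); only its weight tells. Origin at the centre of its underside, z up along its axis
- blue_tray_in (a point): centre of the inner floor of the shallow fixed blue tray, 5 mm above the bench. The tray measures 230 mm (its x) by 150 mm (its y), inner floor 220 by 140 mm, 5 mm walls whose rims are 15 mm above the inner floor; all three rollers would fit in a row along its x. The two trays may swap sides of the bench and are a little turned. For hollow rollers.
- orange_tray_in (a point): centre of the inner floor of the shallow fixed orange tray, 5 mm above the bench. The tray measures 230 mm (its x) by 150 mm (its y), inner floor 220 by 140 mm, 5 mm walls whose rims are 15 mm above the inner floor; all three rollers would fit in a row along its x. The two trays may swap sides of the bench and are a little turned. For solid rollers.
- blue_tray: the blue tray itself, fixed; origin at the centre of its underside, on the bench, axes as its inner-floor point
- orange_tray: the orange tray itself, fixed; origin at the centre of its underside, on the bench, axes as its inner-floor point
- board: fixed flat wooden board 100 mm (its x) by 280 mm (its y), 18 mm thick, on which the rollers stand in a row along its y, about 100 mm apart; to grasp clear of the neighbours close the fingers along its x. Origin at the centre of its underside
- oil_bottle: bystander: amber bottle, 52 mm in diameter, 110 mm tall, with a black cap; stands or lies near the work and is to be left alone. Origin at the centre of its underside
- pot: bystander: white cup, 64 mm in diameter, 60 mm tall; stands or lies near the work and is to be left alone. Origin at the centre of its underside
- screwdriver: bystander: red-handled screwdriver, 200 mm long, 26 mm thick, lying flat; stands or lies near the work and is to be left alone. Origin under its middle, x from handle to tip
Things that resemble listed ones, but are neither listed nor needed, are in the scene too. Leave any red look-alike of the roller_c alone. What is shaped like the roller_b but pink is not meant.

How it is judged (in metres and radians):
At the end, for the whole second after the job is handed in: every hollow roller stands upright (within 0.1 rad) and at rest on the floor of the blue tray (within 4 mm of it), every solid one likewise in the orange tray; the kind is told by the weight resting on the tray, hollow under 4.6 N and solid over 4.6 N (((x of roller_a in the frame of blue_tray_in between -0.098 and 0.098 m and y of roller_a in the frame of blue_tray_in between -0.058 and 0.058 m and z of roller_a in the frame of blue_tray_in between -0.004 and 0.004 m and angle between roller_a's own z axis and vertical below 0.1 rad and linear speed of roller_a below 0.02 m/s and contact force between roller_a and blue_tray below 4.6 N) or (x of roller_a in the frame of orange_tray_in between -0.098 and 0.098 m and y of roller_a in the frame of orange_tray_in between -0.058 and 0.058 m and z of roller_a in the frame of orange_tray_in between -0.004 and 0.004 m and angle between roller_a's own z axis and vertical below 0.1 rad and linear speed of roller_a below 0.02 m/s and contact force between roller_a and orange_tray above 4.6 N)) and ((x of roller_b in the frame of blue_tray_in between -0.098 and 0.098 m and y of roller_b in the frame of blue_tray_in between -0.058 and 0.058 m and z of roller_b in the frame of blue_tray_in between -0.004 and 0.004 m and angle between roller_b's own z axis and vertical below 0.1 rad and linear speed of roller_b below 0.02 m/s and contact force between roller_b and blue_tray below 4.6 N) or (x of roller_b in the frame of orange_tray_in between -0.098 and 0.098 m and y of roller_b in the frame of orange_tray_in between -0.058 and 0.058 m and z of roller_b in the frame of orange_tray_in between -0.004 and 0.004 m and angle between roller_b's own z axis and vertical below 0.1 rad and linear speed of roller_b below 0.02 m/s and contact force between roller_b and orange_tray above 4.6 N)) and ((x of roller_c in the frame of blue_tray_in between -0.098 and 0.098 m and y of roller_c in the frame of blue_tray_in between -0.058 and 0.058 m and z of roller_c in the frame of blue_tray_in between -0.004 and 0.004 m and angle between roller_c's own z axis and vertical below 0.1 rad and linear speed of roller_c below 0.02 m/s and contact force between roller_c and blue_tray below 4.6 N) or (x of roller_c in the frame of orange_tray_in between -0.098 and 0.098 m and y of roller_c in the frame of orange_tray_in between -0.058 and 0.058 m and z of roller_c in the frame of orange_tray_in between -0.004 and 0.004 m and angle between roller_c's own z axis and vertical below 0.1 rad and linear speed of roller_c below 0.02 m/s and contact force between roller_c and orange_tray above 4.6 N))); the robot touches nothing.
It fails at once if a roller tips over (more than 0.6 rad from upright) (angle between any of roller_a, roller_b, roller_c's own z axis and vertical above 0.6 rad).
It fails at once if a roller is dropped: it falls free of the fingers, faster than 0.6 m/s (a fall of about 20 mm) ((linear speed of roller_a above 0.6 m/s and contact force between the fingers and roller_a below 0.1 N) or (linear speed of roller_b above 0.6 m/s and contact force between the fingers and roller_b below 0.1 N) or (linear speed of roller_c above 0.6 m/s and contact force between the fingers and roller_c below 0.1 N)).
It fails at once if the bottle, the pot or the screwdriver is moved more than 30 mm or the bottle or pot is tipped (distance of any of oil_bottle, pot, screwdriver from where it was at the start of the episode above 0.03 m or angle between any of oil_bottle, pot's own z axis and vertical above 0.5 rad).
It also fails if it takes over 70 s, if anything falls off the work surface, if the arm or the gripper's body presses on something with over 40 N, if the wrist force passes 120 N, or if a joint passes its speed limit or range.

ROBOT

A 6-joint arm with a two-finger parallel gripper is mounted at the origin on the work surface. World frame = base frame: x ahead of the robot, y to its left, z up, the work surface at z = 0. Lengths are in mm, angles in degrees, forces in N, time in s.
With the tool pointing down it reaches from about 300 to 850 mm from the base axis. Payload 4.2 kg.
Tool frame: the origin (TCP) lies midway between the tips of the shut fingers; the grasp point (between the pads) lies 19 mm behind it (env.grasp_offset is the distance from the TCP to the grasp point, in mm); z points along the fingers, y is the line along which they close (so a half turn about z gives the same grasp; the last joint's range is limited). The gripper opens to 91 mm and grips with 3 to 60 N. Pads are 32 mm wide; open, the fingers measure 118 mm over their backs; the gripper's body (76 mm by 178 mm) begins 60 mm behind the grasp point.
Start: joints at [74.427, 18.312, 89.639, -0, 72.044, -1.146], TCP at [143.261, 556.884, 213.976] pointing down, gripper open.
Joint ranges: [-177.97, 177.97], [-48.28, 115.42], [12.27, 149.76], [-77.06, 257.06], [2.81, 150.46], [-146.56, 146.56]. Speed limits (degrees/s): [147.25, 147.25, 180, 180, 180, 180].

INTERFACE

Orientations are given as [roll, pitch, yaw] about the fixed x, y, z axes, in that order (R = Rz(yaw) Ry(pitch) Rx(roll)).
In Python, from workcell import env, optics gives the robot as it stands. The module is installed in compiled form; this text tells all that it offers.
- The arm moves only by the tool send_rows, never from a script. Its argument "targets" is a list that holds one entry, the list of rows, each a list of 7 numbers: the turn, a rotation vector about the world's x, y, z scaled (see below), then the shift along the world's x, y, z scaled (see below), then the closure, from -1 (fully open) to 1 (shut). In form: [[[rx, ry, rz, x, y, z, gripper], ...]]. A call has 1 to 12 rows; each row shifts and turns the commanded pose from where the row before left it; what a row does not reach is not made up. The controller multiplies each number of a shift by 0.2 m and each number of a turn by pi/2 rad. A row lasts 1/10 s, in which the tool goes at most 50 mm and 8.59 degrees, less where a joint would pass 70% of its speed; a pose out of reach is approached as far as the arm can. A call with a number of a shift or a turn outside -1 to 1 is refused whole. A call with a gripper value outside its range is refused whole. The fingers move at their own pace and stop on an object; "grip_force" is the grip in N (left out, the last holds). Time passes only in rows, so rows that do not move let the fingers close. It gives the time, the measured TCP pose, the force, the opening and the grip force at its end, in the units of the state.
- env.state(): the state, without advancing time (a new reading comes with each control period).
- optics.grab_frame(name): name is "scene" or "side" or "wrist"; returns (picture, depth): 420x560x3 uint8, red, green, blue; 420x560 float32, mm along the optical axis (not along the pixel's ray), 0 where there is no reading.
- optics.camera_info(name): a dict with "camera_matrix" (3x3 intrinsics, pixels), "R" (3x3) and "t" (3): a world point X has camera coordinates R X + t; the wrist camera has in their place "mount" (4x4, takes a point from camera to tool coordinates, whose origin is the TCP and whose axes are the flange's). Camera axes: x right, y down, z forward; pixel columns grow to the right and rows downward; lengths in mm; the calibration is good to about 2 mm. A picture is of the moment at which its call begins: read the wrist's pose just before it. camera_info takes no time and is no camera call.
- env.job_done(): hands the job in; it is judged then, once.
Trained networks look in the newest picture that a camera, given by its name, has taken for a name from the list of things; names that differ only in an ending like _2 or _b are one class to them, and where a whole thing is asked for, a point or a joint stands for the part that bears it (a point fixed in the world has none). Each returns a list of dicts, best first, with "conf" (0 to 1); they miss things now and then, are a little off and sometimes report something else, mostly with a low value. They report only what shows in the picture. A call takes as long as a camera call. They do not tell look-alikes from the thing itself.
- optics.silhouettes(camera, name): "mask" (420x560 bool, what is visible of it) and "at" ([column, row] in pixels, amid what is visible of it).
- optics.place_of(camera, name): "at" ([column, row] in pixels: a listed point, or the origin of a listed thing).
The state is a dict: "time_s": time; "qpos": joint angles; "qvel": joint speeds; "effort": joint torques, N m; "ee_pos": TCP position; "ee_rot": TCP orientation; "force": force on the tool from outside, world axes, zero at the start; "torque": the same for the moment, N m; "gripper_width": finger opening in mm; "gripper_force": force on a finger pad.
Only numpy, scipy, OpenCV 4.12 (cv2) and the standard library are available. Lean on these libraries where they do the work, as an engineer would, in place of code of your own. Each camera call takes 0.05 s, during which the arm holds its last target. There are 200 camera calls.

## Working session

There is one attempt and no reset: what is moved stays moved. The work goes in short steps, Python scripts to look and compute and a tool call to move; the robot and the scene stay as the last step left them, time stands still between calls to the robot, and variables do not carry over. Pictures are saved under pics/ and viewed, at most 10 in all, crops included, and the job is handed in when it is done.

Besides the shell and the picture viewer there is one more tool, called after "Call:" as a command line: name --argument value ..., lists and objects as JSON in quotes. send_rows: Moves the arm, as the interface text tells. Its arguments: {"type":"object","properties":{"targets":{"type":"array"},"grip_force":{"type":"number"}},"required":["targets"]}

```bash
mkdir -p pics; cat > h.py <<'E'
import numpy as np, cv2
from workcell import env, optics
def world(cam,dep,mask):
    i=optics.camera_info(cam);K=np.array(i["camera_matrix"])
    v,u=np.nonzero(mask&(dep>0));z=dep[v,u]
    P=np.stack([(u-K[0,2])/K[0,0]*z,(v-K[1,2])/K[1,1]*z,z],1)
    return (P-np.array(i["t"]).ravel())@np.array(i["R"])
E
cat > look.py <<'E'
from h import *
ims=[]
for c in ["scene","side"]:
    im,d=optics.grab_frame(c);ims.append(im)
    cv2.imwrite(f"pics/{c}0.png",im[...,::-1])
    for n in ["roller_a","blue_tray","orange_tray","board","oil_bottle","pot","screwdriver"]:
        for s in optics.silhouettes(c,n):
            P=world(c,d,s["mask"])
            if len(P)<20: continue
            top=P[P[:,2]>np.percentile(P[:,2],97)-4] if n not in("blue_tray","orange_tray") else P[P[:,2]<40]
            if len(top)<5: continue
            (cx,cy),wh,a=cv2.minAreaRect(top[:,:2].astype(np.float32))
            print(c,n,round(s["conf"],2),np.round(s["at"]),"n",len(P),"rect",np.round([cx,cy,*wh,a],1),"ztop",np.round(np.percentile(P[:,2],[3,97])),"rgb",im[s["mask"]].mean(0).astype(int))
E
python3 look.py; python3 -c "from workcell import env;print(env.state())"
```

```text
scene roller_a 0.98 [182. 201.] n 681 rect [ 471.8 -167.4   40.1   36.1    1.7] ztop [ 2. 71.] rgb [133  26  21]
scene roller_a 0.98 [334. 282.] n 887 rect [729.9 104.3  36.7  38.3  77.8] ztop [ 5. 70.] rgb [157  82  93]
scene roller_a 0.91 [223. 218.] n 802 rect [571.6 -81.6  40.2  38.1  18.4] ztop [19. 89.] rgb [120  97  70]
scene roller_a 0.71 [327. 220.] n 823 rect [603.1 119.7  38.   39.3  55.7] ztop [17. 89.] rgb [118  95  68]
scene roller_a 0.61 [272. 224.] n 753 rect [594.   12.9  37.7  37.5  33.1] ztop [22. 89.] rgb [117  95  68]
scene blue_tray 0.71 [403. 201.] n 5480 rect [489.4 297.5 151.3 261.4  82.5] ztop [ 2. 19.] rgb [ 29  67 119]
scene orange_tray 0.84 [110. 231.] n 6567 rect [ 507.  -303.2  233.3  150.3    2.8] ztop [ 3. 20.] rgb [191  92  17]
scene orange_tray 0.36 [413. 276.] n 1517 rect [756.2 225.4  52.3  24.7  57.3] ztop [  7. 109.] rgb [90 65 46]
scene board 0.91 [281. 245.] n 4352 rect [606.   12.3 281.  145.8  74. ] ztop [ 4. 19.] rgb [157 115  70]
scene oil_bottle 0.6 [416. 277.] n 1501 rect [745.2 232.4  22.3  22.2  26.1] ztop [  7. 109.] rgb [90 65 46]
sc
[... 1282 characters left out ...]
 [11. 28.] rgb [177  51  46]
{'time_s': 0.8, 'qpos': array([ 7.44272429e+01,  1.83107125e+01,  8.96392576e+01, -4.58775478e-04,
        7.20440092e+01, -1.14494824e+00]), 'qvel': array([-0.0395944 , -0.01171351,  0.02313406, -0.0219103 , -0.10175935,
       -0.04913842]), 'effort': array([ 7.27670777e-04, -4.12298548e+01, -2.32225156e+01,  7.26832263e-02,
        3.73718538e-02,  2.05472810e-05]), 'ee_pos': array([143.26270941, 556.88000883, 213.98609153]), 'ee_rot': array([1.79993989e+02, 5.56660612e-04, 1.65572333e+02]), 'force': array([-0.23892842,  0.40512552, -0.14561854]), 'torque': array([-0.01568405, -0.01573408, -0.01033808]), 'gripper_force': 0.0, 'gripper_width': 91.2882755575456}
```

View pics/scene0.png

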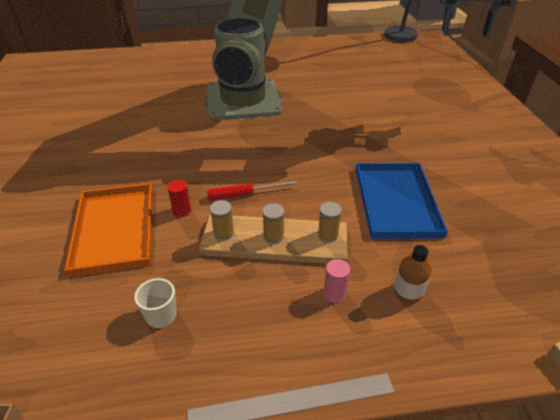

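```bash
python3 - <<'E'
from h import *
im,d=optics.grab_frame("scene")
h=cv2.cvtColor(im,cv2.COLOR_RGB2HSV)
m=(h[...,0]>100)&(h[...,0]<125)&(h[...,1]>120)
n,l,s,c=cv2.connectedComponentsWithStats(m.astype(np.uint8))
for k in range(1,n):
    if s[k,4]>300:
        P=world("scene",d,l==k);P=P[(P[:,2]<30)]
        print(s[k],np.round(cv2.minAreaRect(P[:,:2].astype(np.float32))[0]),cv2.minAreaRect(P[:,:2].astype(np.float32))[1:],P.min(0),P.max(0))
E
```

```text
[ 357  163   90   76 5290] [503. 294.] ((148.76548767089844, 233.19778442382812), 82.80982208251953) [ 3.82464857e+02  2.06376185e+02 -2.54267776e-01] [626.29473093 381.25638429  22.96065601]
```

The picture matches the detections: three brass rollers on the board at (222,218), (273,222) and (330,220). The red look-alike is at (179,198) and the pink one at (336,282). The orange tray is at left (112,228) and the blue at right (400,200). I'll go to the roller at (602,120) first.

Call:
send_rows --targets '[[[0,0,-0.081,0.17,-0.16,0,-1],[0,0,-0.081,0.17,-0.16,0,-1],[0,0,-0.081,0.17,-0.16,0,-1],[0,0,-0.081,0.17,-0.16,0,-1],[0,0,-0.081,0.17,-0.16,0,-1],[0,0,-0.081,0.17,-0.16,0,-1],[0,0,-0.081,0.17,-0.16,0,-1],[0,0,-0.081,0.17,-0.16,0,-1],[0,0,-0.081,0.17,-0.16,0,-1],[0,0,-0.081,0.17,-0.16,0,-1],[0,0,-0.081,0.17,-0.16,0,-1],[0,0,-0.081,0.17,-0.16,0,-1]]]'

```text
time_s: 2.05
ee_pos: [552.5, 171.3, 214.2]
ee_rot: [180.0, -0.0, 77.8]
force: [0.7, 0.0, 0.6]
gripper_width: 91.5
gripper_force: 0.0
```

Call:
send_rows --targets '[[[0,0,0,0.085,-0.09,0,-1],[0,0,0,0.085,-0.09,0,-1],[0,0,0,0.085,-0.085,-0.1,-1],[0,0,0,0,0,0,-1],[0,0,0,0,0,0,-1]]]'

```text
time_s: 2.55
ee_pos: [601.9, 119.8, 193.5]
ee_rot: [-179.9, 0.0, 78.0]
force: [-0.6, 0.6, -0.2]
gripper_width: 91.2
gripper_force: 0.0
```

```bash
cat > wr.py <<'E'
from h import *
from scipy.spatial.transform import Rotation as Ro
import sys
def wrist(png=None):
    s=env.state();im,d=optics.grab_frame("wrist")
    i=optics.camera_info("wrist");K=np.array(i["camera_matrix"]);M=np.array(i["mount"])
    R=Ro.from_euler("xyz",s["ee_rot"],degrees=True).as_matrix()
    v,u=np.mgrid[:420,:560];P=np.stack([(u-K[0,2])/K[0,0]*d,(v-K[1,2])/K[1,1]*d,d],-1)
    W=(P@M[:3,:3].T+M[:3,3])@R.T+s["ee_pos"]
    if png: cv2.imwrite(png,im[...,::-1])
    return s,im,d,W
if __name__=="__main__":
    s,im,d,W=wrist(sys.argv[1]);print(s["ee_pos"],s["ee_rot"])
    for q in optics.silhouettes("wrist","roller_a"):
        P=W[q["mask"]&(d>0)]
        if len(P)<50: continue
        t=P[P[:,2]>np.percentile(P[:,2],95)-3]
        print(q["conf"],q["at"],len(t),np.round(cv2.minEnclosingCircle(t[:,:2].astype(np.float32))[0],1),np.round(np.median(t,0),1),cv2.minAreaRect(t[:,:2].astype(np.float32))[1])
    for q in optics.silhouettes("wrist","board"):
        P=W[q["mask"]&(d>0)];P=P[abs(P[:,2]-18)<4]
        print("board",q["conf"],len(P),cv2.minAreaRect(P[:,:2].astype(np.float32)) if len(P)>9 else 0)
E
python3 wr.py pics/w1.png
```

```text
[601.86472933 119.77914511 193.45856635] [-1.79900168e+02  9.23646846e-03  7.80376486e+01]
0.74 [293.1, 305.0] 1071 [603.9  74.5] [593.4  19.1  87.7] (143.2882537841797, 38.484840393066406)
0.56 [409.4, 177.7] 1496 [729.1 106.6] [728.9 107.2  69.4] (38.665863037109375, 39.470916748046875)
board 0.7 9772 ((593.8140258789062, 47.33861541748047), (221.56060791015625, 100.16358184814453), 76.95178985595703)
board 0.56 45 ((604.821533203125, 110.55149841308594), (60.34785461425781, 39.96641159057617), 81.37137603759766)
board 0.42 4 0
```

View pics/w1.png

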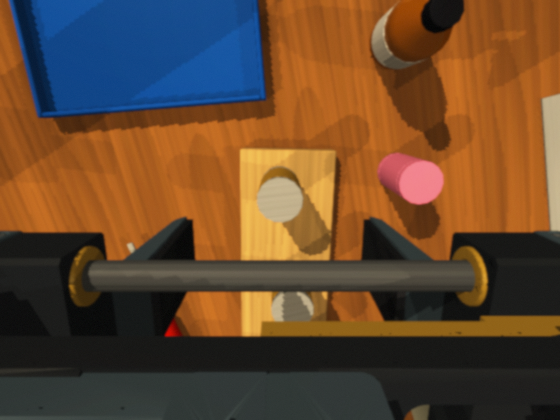

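The wrist view shows the roller at (281,199) on a board turned to 77 degrees, with the fingers either side of it. I'll descend, grasp and lift.

Call:
send_rows --grip_force 45 --targets '[[[0,0,0,0,0,-0.2,-1],[0,0,0,0,0,-0.2,-1],[0,0,0,0,0,-0.2,-1],[0,0,0,0,0,-0.1,-1],[0,0,0,0,0,-0.06,-1],[0,0,0,0,0,0,-1],[0,0,0,0,0,0,1],[0,0,0,0,0,0,1],[0,0,0,0,0,0,1],[0,0,0,0,0,0,1],[0,0,0,0,0,0,1],[0,0,0,0,0,0,1]]]'

```text
time_s: 3.9
ee_pos: [602.3, 119.8, 42.2]
ee_rot: [180.0, -0.0, 78.1]
force: [0.2, -0.2, 0.5]
gripper_width: 46.1
gripper_force: 0.0
```

Call:
send_rows --targets '[[[0,0,0,0,0,0,1],[0,0,0,0,0,0.03,1],[0,0,0,0,0,0.1,1],[0,0,0,0,0,0.15,1],[0,0,0,0,0,0.15,1],[0,0,0,0,0,0.1,1],[0,0,0,0,0,0,1],[0,0,0,0,0,0,1],[0,0,0,0,0,0,1],[0,0,0,0,0,0,1]]]'

```text
time_s: 4.9
ee_pos: [601.0, 119.7, 145.9]
ee_rot: [-179.8, 0.1, 78.1]
force: [0.3, -0.7, -8.1]
gripper_width: 39.7
gripper_force: 45.0
```

Call:
send_rows --targets '[[[0,0,0,0,0,0,1],[0,0,0,0,0,0,1]]]'

```text
time_s: 5.1
ee_pos: [602.0, 119.8, 147.2]
ee_rot: [-179.9, 0.0, 78.1]
force: [0.4, 0.6, -7.4]
gripper_width: 39.1
gripper_force: 45.0
```

It weighs about 7.5 N, so it is solid and goes to the orange tray.

Call:
send_rows --targets '[[[0,0,0,-0.01,-0.1,0,1],[0,0,0,-0.01,-0.18,0,1],[0,0,0,-0.01,-0.22,0,1],[0,0,0,-0.01,-0.22,0,1],[0,0,0,-0.01,-0.22,0,1],[0,0,0,-0.01,-0.22,0,1],[0,0,0,-0.01,-0.22,0,1],[0,0,0,-0.01,-0.22,0,1],[0,0,0,-0.01,-0.22,0,1],[0,0,0,-0.01,-0.22,0,1],[0,0,0,-0.01,-0.14,0,1],[0,0,0,-0.01,-0.08,0,1]]]'

```text
time_s: 6.3
ee_pos: [577.8, -334.9, 147.5]
ee_rot: [180.0, 0.0, 78.0]
force: [-0.9, 0.6, -7.5]
gripper_width: 39.7
gripper_force: 45.0
```

Call:
send_rows --targets '[[[0,0,0,0,0,0,1],[0,0,0,0,0,-0.1,1],[0,0,0,0,0,-0.15,1],[0,0,0,0,0,-0.15,1],[0,0,0,0,0,-0.1,1],[0,0,0,0,0,0,1],[0,0,0,0,0,0,1],[0,0,0,0,0,0,1]]]'

```text
time_s: 7.1
ee_pos: [579.7, -332.2, 49.9]
ee_rot: [179.8, 0.1, 78.1]
force: [-0.1, -0.4, -7.5]
gripper_width: 39.7
gripper_force: 45.0
```

Call:
send_rows --targets '[[[0,0,0,0,0,-0.04,1],[0,0,0,0,0,-0.025,1],[0,0,0,0,0,-0.015,1],[0,0,0,0,0,0,1],[0,0,0,0,0,0,1]]]'

```text
time_s: 7.6
ee_pos: [578.2, -332.2, 31.9]
ee_rot: [-180.0, -0.0, 78.1]
force: [0.6, 0.1, -6.8]
gripper_width: 39.3
gripper_force: 45.0
```

Call:
send_rows --targets '[[[0,0,0,0,0,-0.01,1],[0,0,0,0,0,0,1],[0,0,0,0,0,0,1]]]'

```text
time_s: 7.9
ee_pos: [578.2, -332.1, 30.0]
ee_rot: [180.0, 0.0, 78.1]
force: [0.6, -0.0, -6.8]
gripper_width: 39.4
gripper_force: 45.0
```

Call:
send_rows --targets '[[[0,0,0,0,0,-0.006,1],[0,0,0,0,0,0,1],[0,0,0,0,0,0,1]]]'

```text
time_s: 8.2
ee_pos: [578.5, -332.2, 29.2]
ee_rot: [180.0, 0.0, 78.1]
force: [-0.9, 0.1, -4.0]
gripper_width: 39.5
gripper_force: 45.0
```

The force is dropping, so it is on the floor. I'll release, rise and go to the next roller.

Call:
send_rows --targets '[[[0,0,0,0,0,-0.002,1],[0,0,0,0,0,0,-0.45],[0,0,0,0,0,0,-0.45],[0,0,0,0,0,0,-0.45],[0,0,0,0,0,0,-0.45],[0,0,0,0,0,0.1,-0.45],[0,0,0,0,0,0.2,-0.45],[0,0,0,0,0,0.2,-0.45],[0,0,0,0,0,0.1,-1],[0,0,0,0,0,0,-1]]]'

```text
time_s: 9.2
ee_pos: [580.2, -333.3, 152.6]
ee_rot: [179.5, 0.2, 78.1]
force: [-0.3, 0.4, -0.2]
gripper_width: 79.0
gripper_force: 0.0
```

Call:
send_rows --targets '[[[0,0,0,-0.006,0.15,0,-1],[0,0,0,-0.006,0.22,0,-1],[0,0,0,-0.006,0.24,0,-1],[0,0,0,-0.006,0.24,0,-1],[0,0,0,-0.006,0.22,0,-1],[0,0,0,-0.006,0.18,0,-1],[0,0,0,0,0,0,-1],[0,0,0,0,0,0,-1]]]'

```text
time_s: 10.0
ee_pos: [570.4, -81.5, 147.2]
ee_rot: [-179.9, 0.0, 78.2]
force: [-0.4, -0.5, -0.5]
gripper_width: 91.2
gripper_force: 0.0
```

```bash
python3 - <<'E'
from h import *
im,d=optics.grab_frame("scene");cv2.imwrite("pics/s2.png",im[...,::-1])
for s in optics.silhouettes("scene","roller_a"):
    P=world("scene",d,s["mask"]);t=P[P[:,2]>np.percentile(P[:,2],97)-4]
    print(s["conf"],np.round(cv2.minAreaRect(t[:,:2].astype(np.float32))[0],1),np.percentile(P[:,2],97))
E
```

```text
0.94 [ 471.7 -167.6] 71.09683495176434
0.81 [594.   13.3] 88.67344562882089
0.69 [ 578.8 -331.6] 76.1737242270239
0.67 [572.  -81.9] 88.63895448398608
0.58 [728.6 104.5] 70.67510562524997
```

View pics/s2.png

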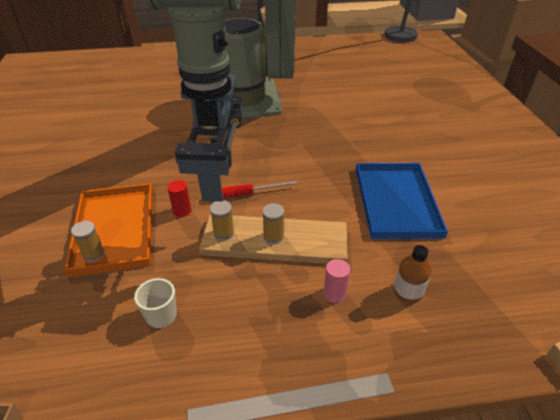

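The first roller stands upright in the orange tray at (88,242), top 75 mm above the bench, which puts it on the tray floor. The gripper is above the roller at (222,219). I'll grasp that one.

Call:
send_rows --targets '[[[0,0,0,0,0,-0.15,-1],[0,0,0,0,0,-0.2,-1],[0,0,0,0,0,-0.12,-1],[0,0,0,0,0,-0.06,-1],[0,0,0,0,0,0,-1],[0,0,0,0,0,0,1],[0,0,0,0,0,0,1],[0,0,0,0,0,0,1],[0,0,0,0,0,0,1],[0,0,0,0,0,0,1],[0,0,0,0,0,0,1],[0,0,0,0,0,0,1]]]'

```text
time_s: 11.3
ee_pos: [570.9, -82.0, 42.5]
ee_rot: [-180.0, 0.0, 78.1]
force: [-0.1, -1.0, 0.7]
gripper_width: 39.5
gripper_force: 45.0
```

Call:
send_rows --targets '[[[0,0,0,0,0,0,1],[0,0,0,0,0,0.03,1],[0,0,0,0,0,0.1,1],[0,0,0,0,0,0.15,1],[0,0,0,0,0,0.15,1],[0,0,0,0,0,0.1,1],[0,0,0,0,0,0,1],[0,0,0,0,0,0,1],[0,0,0,0,0,0,1],[0,0,0,0,0,0,1],[0,0,0,0,0,0,1],[0,0,0,0,0,0,1]]]'

```text
time_s: 12.5
ee_pos: [570.8, -82.1, 147.7]
ee_rot: [-179.9, 0.0, 78.1]
force: [-0.6, -0.2, -3.2]
gripper_width: 39.6
gripper_force: 45.0
```

It weighs about 3 N, so it is hollow and goes to the blue tray.

Call:
send_rows --targets '[[[0,0,0,0,0.1,0,1],[0,0,0,0,0.18,0,1],[0,0,0,0,0.22,0,1],[0,0,0,0,0.22,0,1],[0,0,0,0,0.22,0,1],[0,0,0,0,0.22,0,1],[0,0,0,0,0.22,0,1],[0,0,0,-0.015,0.16,0,1],[0,0,0,0,0.08,0,1],[0,0,0,0,0.045,0,1],[0,0,0,0,0,0,1]]]'

```text
time_s: 13.6
ee_pos: [568.1, 251.0, 148.1]
ee_rot: [180.0, 0.0, 78.1]
force: [0.3, -0.5, -2.4]
gripper_width: 39.4
gripper_force: 45.0
```

Call:
send_rows --targets '[[[0,0,0,0,0,-0.1,1],[0,0,0,0,0,-0.15,1],[0,0,0,0,0,-0.15,1],[0,0,0,0,0,-0.1,1],[0,0,0,0,0,-0.04,1],[0,0,0,0,0,-0.025,1],[0,0,0,0,0,-0.015,1],[0,0,0,0,0,-0.008,1],[0,0,0,0,0,0,1],[0,0,0,0,0,0,1]]]'

```text
time_s: 14.6
ee_pos: [568.5, 251.1, 31.5]
ee_rot: [179.9, -0.0, 78.1]
force: [1.0, 0.0, -3.1]
gripper_width: 39.6
gripper_force: 45.0
```

Call:
send_rows --targets '[[[0,0,0,0,0,-0.005,1],[0,0,0,0,0,0,1],[0,0,0,0,0,0,1]]]'

```text
time_s: 14.9
ee_pos: [568.1, 251.0, 29.9]
ee_rot: [180.0, -0.0, 78.1]
force: [-0.6, -0.3, -2.5]
gripper_width: 39.3
gripper_force: 45.0
```

Call:
send_rows --targets '[[[0,0,0,0,0,-0.005,1],[0,0,0,0,0,0,1],[0,0,0,0,0,0,1]]]'

```text
time_s: 15.2
ee_pos: [568.2, 251.0, 29.5]
ee_rot: [180.0, -0.0, 78.1]
force: [-1.6, 0.1, 4.5]
gripper_width: 38.9
gripper_force: 45.0
```

It is down on the floor. I'll release, then grasp and lift the last roller.

Call:
send_rows --targets '[[[0,0,0,0,0,0,-0.45],[0,0,0,0,0,0,-0.45],[0,0,0,0,0,0,-0.45],[0,0,0,0,0,0,-0.45],[0,0,0,0,0,0.1,-0.45],[0,0,0,0,0,0.2,-0.45],[0,0,0,0,0,0.2,-0.45],[0,0,0,0,0,0.1,-1],[0,0,0,0,0,0,-1]]]'

```text
time_s: 16.1
ee_pos: [570.2, 251.8, 152.5]
ee_rot: [179.6, -0.3, 78.1]
force: [0.1, 0.1, -0.5]
gripper_width: 79.3
gripper_force: 0.0
```

Call:
send_rows --targets '[[[0,0,0,0.02,-0.15,0,-1],[0,0,0,0.02,-0.22,0,-1],[0,0,0,0.02,-0.22,0,-1],[0,0,0,0.02,-0.22,0,-1],[0,0,0,0.02,-0.22,0,-1],[0,0,0,0.025,-0.16,0,-1],[0,0,0,0,0,0,-1],[0,0,0,0,0,0,-1]]]'

```text
time_s: 16.9
ee_pos: [592.4, 12.5, 147.4]
ee_rot: [-179.9, -0.0, 78.0]
force: [-0.2, 0.0, -0.1]
gripper_width: 91.3
gripper_force: 0.0
```

Call:
send_rows --targets '[[[0,0,0,0,0,-0.15,-1],[0,0,0,0,0,-0.2,-1],[0,0,0,0,0,-0.12,-1],[0,0,0,0,0,-0.06,-1],[0,0,0,0,0,0,-1],[0,0,0,0,0,0,1],[0,0,0,0,0,0,1],[0,0,0,0,0,0,1],[0,0,0,0,0,0,1],[0,0,0,0,0,0,1],[0,0,0,0,0,0,1],[0,0,0,0,0,0,1]]]'

```text
time_s: 18.1
ee_pos: [593.0, 12.8, 42.9]
ee_rot: [-180.0, -0.0, 78.1]
force: [-0.5, -0.1, 1.3]
gripper_width: 39.5
gripper_force: 45.0
```

Call:
send_rows --targets '[[[0,0,0,0,0,0,1],[0,0,0,0,0,0.03,1],[0,0,0,0,0,0.1,1],[0,0,0,0,0,0.15,1],[0,0,0,0,0,0.15,1],[0,0,0,0,0,0.1,1],[0,0,0,0,0,0,1],[0,0,0,0,0,0,1],[0,0,0,0,0,0,1],[0,0,0,0,0,0,1],[0,0,0,0,0,0,1],[0,0,0,0,0,0,1]]]'

```text
time_s: 19.3
ee_pos: [592.8, 12.9, 148.1]
ee_rot: [-179.9, 0.0, 78.1]
force: [-0.2, -0.5, -2.5]
gripper_width: 39.6
gripper_force: 45.0
```

It weighs about 2.5 N, so it is hollow too and goes to the blue tray, clear of the other one.

Call:
send_rows --targets '[[[0,0,0,-0.05,0.1,0,1],[0,0,0,-0.09,0.18,0,1],[0,0,0,-0.1,0.2,0,1],[0,0,0,-0.1,0.2,0,1],[0,0,0,-0.1,0.2,0,1],[0,0,0,-0.1,0.2,0,1],[0,0,0,-0.09,0.18,0,1],[0,0,0,-0.05,0.1,0,1],[0,0,0,-0.03,0.06,0,1],[0,0,0,0,0,0,1],[0,0,0,0,0,0,1]]]'

```text
time_s: 20.4
ee_pos: [451.5, 296.2, 148.7]
ee_rot: [180.0, 0.0, 78.1]
force: [1.2, -0.9, -2.9]
gripper_width: 38.9
gripper_force: 45.0
```

Call:
send_rows --targets '[[[0,0,0,0,0,-0.1,1],[0,0,0,0,0,-0.15,1],[0,0,0,0,0,-0.15,1],[0,0,0,0,0,-0.1,1],[0,0,0,0,0,-0.04,1],[0,0,0,0,0,-0.025,1],[0,0,0,0,0,-0.015,1],[0,0,0,0,0,-0.008,1],[0,0,0,0,0,-0.003,1],[0,0,0,0,0,0,1],[0,0,0,0,0,0,1]]]'

```text
time_s: 21.5
ee_pos: [451.3, 297.1, 31.0]
ee_rot: [180.0, -0.0, 78.1]
force: [-0.3, -0.6, -2.6]
gripper_width: 39.5
gripper_force: 45.0
```

Call:
send_rows --targets '[[[0,0,0,0,0,-0.005,1],[0,0,0,0,0,0,1],[0,0,0,0,0,0,1]]]'

```text
time_s: 21.8
ee_pos: [451.3, 297.1, 29.9]
ee_rot: [180.0, -0.0, 78.1]
force: [0.3, 0.1, -0.9]
gripper_width: 39.1
gripper_force: 45.0
```

Call:
send_rows --targets '[[[0,0,0,0,0,-0.003,1],[0,0,0,0,0,0,1],[0,0,0,0,0,0,1]]]'

```text
time_s: 22.1
ee_pos: [451.3, 297.1, 29.9]
ee_rot: [180.0, -0.0, 78.1]
force: [-1.9, 0.3, 5.2]
gripper_width: 39.4
gripper_force: 45.0
```

Call:
send_rows --targets '[[[0,0,0,0,0,0,-0.45],[0,0,0,0,0,0,-0.45],[0,0,0,0,0,0,-0.45],[0,0,0,0,0,0,-0.45],[0,0,0,0,0,0.1,-0.45],[0,0,0,0,0,0.2,-0.45],[0,0,0,0,0,0.2,-0.45],[0,0,0,0,0,0.2,-0.45],[0,0,0,0,-0.2,0,-0.45],[0,0,0,0,-0.22,0,-0.45],[0,0,0,0,-0.2,0,-0.45],[0,0,0,0,0,0,-0.45]]]'

```text
time_s: 23.3
ee_pos: [450.3, 169.2, 169.0]
ee_rot: [-180.0, 0.1, 77.9]
force: [-0.1, 0.4, 1.2]
gripper_width: 65.9
gripper_force: 0.0
```

Call:
send_rows --targets '[[[0,0,0,0,-0.2,0,-0.45],[0,0,0,0,-0.2,0,-0.45],[0,0,0,0,-0.1,0,-0.45],[0,0,0,0,0,0,-0.45],[0,0,0,0,0,0,-0.45]]]'

```text
time_s: 23.8
ee_pos: [451.3, 73.5, 169.0]
ee_rot: [180.0, -0.0, 78.0]
force: [-0.6, 0.5, 0.1]
gripper_width: 66.0
gripper_force: 0.0
```

```bash
python3 - <<'E'
from h import *
im,d=optics.grab_frame("scene");cv2.imwrite("pics/s3.png",im[...,::-1])
def loc(p,c,a):
    a=np.radians(a);q=np.array(p[:2])-c
    return np.round([q@[np.cos(a),np.sin(a)],q@[-np.sin(a),np.cos(a)]])
for n in["roller_a","pot","oil_bottle","screwdriver"]:
  for s in optics.silhouettes("scene",n):
    P=world("scene",d,s["mask"]);t=P[P[:,2]>np.percentile(P[:,2],97)-4]
    c=cv2.minAreaRect(t[:,:2].astype(np.float32))[0]
    print(n,s["conf"],np.round(c,1),np.percentile(P[:,2],97),"blue",loc(c,[503,294],-7.2),"or",loc(c,[506.5,-301],2.8))
print(env.state()["ee_pos"])
E
```

```text
roller_a 0.93 [ 473.7 -168.2] 70.92204063211648 blue [  29. -462.] or [-26. 134.]
roller_a 0.84 [729.2 104.3] 70.61861604292014 blue [ 248. -160.] or [242. 394.]
roller_a 0.78 [568.  250.4] 75.42297702514125 blue [ 70. -35.] or [ 88. 548.]
roller_a 0.59 [453.1 295.7] 75.09038735037181 blue [-50.  -5.] or [-24. 599.]
roller_a 0.58 [ 578.4 -330.9] 75.98086472832003 blue [ 153. -611.] or [ 70. -33.]
roller_a 0.51 [744.5 232.8] 109.39421196042059 blue [247. -30.] or [264. 522.]
pot 0.75 [ 733.5 -197.3] 60.39611870267136 blue [ 290. -459.] or [232.  92.]
oil_bottle 0.92 [744.4 232.5] 109.30061154575621 blue [247. -31.] or [264. 521.]
screwdriver 0.93 [440.3 -61.9] 25.594207246478227 blue [ -18. -361.] or [-54. 242.]
[451.10658451  73.86012185 168.8900398 ]
```

View pics/s3.png

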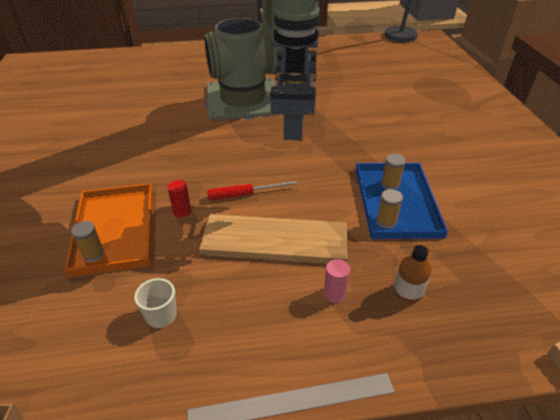

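The picture shows two rollers upright in the blue tray, at (394,172) and (390,208), and one in the orange tray at (88,242). All tops are about 75 mm above the bench, as they should be on the tray floors. The bystanders haven't moved and the gripper is clear.

```bash
python3 -c "from workcell import env;print(env.job_done())"
```

```text
the job is handed in; nothing more can be done
None
```

The job is handed in after about 24 s, result not reported: the two hollow rollers (about 2.5–3 N) stand in the blue tray and the solid one (about 7.5 N) in the orange tray, with the bottle, pot and screwdriver where they were.

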